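Lower the router guard and reset the interlock with both buttons

TASK

The bench router has tripped because its bit guard was left flipped up. First push the hinged guard on the fence all the way down over the bit; then, with the two fingertips, press the two equal reset buttons on the control box down together (never one alone), keep both fully down for two seconds, let go and move clear. Only touch, press and push: do not pick up or shove the control box, do not press the mushroom emergency stop, and leave everything else on the bench where it is.

Things in the scene. Friction and masses are not known exactly. Their poses are not given: they have to be found in the camera images.
- guard (a joint): angle of the clear bit guard about its hinge on top of the router fence, rad: 0 = fully down (plate level, reaching out over the bit, on its stop), about 1.57 = plate upright, 2.0 = leaning back as far as it goes. Stiff hinge: the guard stays at any angle it is left at; about 1 N at its free edge moves it. It starts up, at 1.3 to 1.9
- router_fence: fixed router fence, faced with pale laminate, 380 mm long (y) and 85 mm high, on a plywood foot; origin at bench height on the axis of the router bit (tip 40 mm high), -x out of that face, towards the robot. It reaches from 4 mm to 167 mm behind the origin. An aluminium plate 235 x 300 x 4 mm lies round the bit
- guard_hinge (a point): midpoint of the guard's hinge line, on the fence straight above the bit, 93 mm above the bench; does not move. Axes as the fence's: y along the hinge line, -x out over the bit, z up. Behind the hinge nothing of the fence is higher than 9 mm above the hinge line
- guard_edge (a point): middle of the guard's free edge; moves with the guard. The guard is a flat clear plastic plate 130 mm wide along the hinge, 85 mm from hinge line to free edge, 5 mm thick, with a dark steel hinge leaf, black side and free edges (8 mm thick), and a 28 mm clear lip that hangs from the free edge when the guard is down
- control_box: grey steel control box of the router with a bare aluminium top, loose on the bench on rubber feet, 130 (x) x 260 (y) x 70 mm high, 1.1 to 2.1 kg; origin at the centre of its underside, z up. On its top along its y axis: the two reset buttons (at y = -48 and -102 mm), a small speed dial 28 mm in diameter, 16 mm high (y = +24 mm), the mushroom emergency stop (y = +88 mm)
- reset_a (a joint): how far reset button a is pressed in, m: 0 = out, 0.006 = fully down. Spring return, 1.5 N to start it and 5 N fully down
- reset_b (a joint): the same for reset button b
- reset_a_top (a point): centre of the top of reset button a, a round black cap 24 mm in diameter standing 14 mm proud of the box's top, in a steel collar 4 mm high and 31 mm in diameter (top of the cap 84 mm above the bench when out). It is the one of the pair nearer the dial. The two reset buttons are alike and 54 mm apart from centre to centre, inside a thin printed rectangle
- reset_b_top (a point): centre of the top of reset button b, the one near the end of the box, 54 mm from a; same shape and height
- estop (a joint): how far the emergency stop is pressed in, m: 0 = out, 0.004 = down; it takes 6 N to start it. Leave it out
- estop_top (a point): centre of the top of the mushroom emergency stop, head 40 mm in diameter, top 34 mm above the box's top
- push_pad: bystander: grey push pad with a bar handle, 75 x 110 x 66 mm, on the router's plate in front of the fence, to the +y side of the guard; origin at the centre of its underside
- offcut: bystander: wooden offcut 55 x 120 x 22 mm on the plate to the -y side of the guard; origin at the centre of its underside
- tape: bystander: tape measure standing on edge, 66 x 38 x 62 mm, in front of the control box; origin at the centre of its underside
- pencil: bystander: flat red carpenter's pencil, 14 x 184 x 8 mm, in front of the control box; origin under the middle of its red shaft (165 mm)
- glue: bystander: yellow glue bottle, 72 mm in diameter, 190 mm high, behind the control box; origin at the centre of its underside
- filler: bystander: tub of wood filler with a white lid, 96 mm in diameter, 85 mm high, behind the control box; origin at the centre of its underside

How it is judged:
On the way, in this order (a step that is already met when the one before it is completed fails the run):
1. the guard is fully down over the bit (value of joint guard below 0.07 rad and value of joint each of reset_a, reset_b below 0.001 m), for 0.2 s.
2. with the guard down, both reset buttons are held down together by the fingers for two seconds (value of joint guard below 0.07 rad and value of joint each of reset_a, reset_b above 0.004 m and contact force between the fingers and reset_a above 0.5 N and contact force between the fingers and reset_b above 0.5 N), for 1.9 s.
At the end, for the whole second after the job is handed in: The guard is down (within 0.07 rad of its stop), both reset buttons have been held at least 4 mm down together by the fingers for about 2 s and are out again (within 1 mm), the emergency stop is out, and the control box stands level within 30 mm of where it was (all of step 1 and value of joint estop below 0.001 m and distance of control_box from where it was at the start of the episode below 0.03 m and angle between control_box's own z axis and vertical below 0.05 rad and linear speed of control_box below 0.02 m/s); the robot touches nothing.
It fails at once if one reset button is pressed down alone ((value of joint reset_a above 0.004 m and value of joint reset_b below 0.001 m) or (value of joint reset_b above 0.004 m and value of joint reset_a below 0.001 m)).
It fails at once if the emergency stop is pressed (value of joint estop above 0.002 m).
It fails at once if the control box is lifted, tipped or shoved more than 30 mm (height (world z) of control_box above 0.01 m or angle between control_box's own z axis and vertical above 0.12 rad or distance of control_box from where it was at the start of the episode above 0.03 m).
It fails at once if something else on the bench is moved more than 30 mm (distance of any of push_pad, offcut, tape, pencil, glue, filler from where it was at the start of the episode above 0.03 m).
It fails at once if something else on the bench is lifted or knocked over (height (world z) of any of push_pad, offcut, tape, pencil, glue, filler above 0.02 m or angle between any of push_pad, offcut, tape, pencil, glue, filler's own z axis and vertical above 0.4 rad).
It also fails if it takes over 58 s, if anything falls off the work surface, if the arm or the gripper's body presses on something with over 40 N, if the wrist force passes 120 N, or if a joint passes its speed limit or range.

ROBOT

A 6-joint arm with a two-finger parallel gripper is mounted at the origin on the work surface. World frame = base frame: x ahead of the robot, y to its left, z up, the work surface at z = 0. Lengths are in m, angles in rad, forces in N, time in s.
With the tool pointing down it reaches from about 0.3 to 0.875 m from the base axis. Payload 6.4 kg.
Tool frame: the origin (TCP) lies midway between the tips of the shut fingers; the grasp point (between the pads) lies ctrl.grip_point_offset behind it (ctrl.grip_point_offset is the distance from the TCP to the grasp point, in m); z points along the fingers, y is the direction in which the jaws open and shut (so a half turn about z gives the same grasp; the last joint's range is limited). The gripper opens to 85 mm and grips with 20 to 120 N. Pads are 22 mm wide; open, the fingers measure 114 mm over their backs; the gripper's body (76 mm by 85 mm) begins 54 mm behind the grasp point. The pads swing forward as they close: fully open they stand 13 mm farther back than shut.
Start: joints at [-1.428, 0.181, 1.607, -0, 1.354, -0.206], TCP at [0.197, -0.54, 0.231] pointing down, gripper open.
Joint ranges: [-2.99, 2.99], [-0.89, 2.07], [0.3, 2.58], [-1.14, 4.28], [0, 2.63], [-3.12, 3.12]. Speed limits (rad/s): [2.57, 2.57, 3.01, 3.14, 3.14, 3.14].

INTERFACE

Orientations are given as a unit quaternion [w, x, y, z].
In Python, from bench import ctrl, viewer gives the robot as it stands.
- The arm moves only by the shell command python3 -m handwheel 'ROWS' [OPENING]. ROWS is JSON, a list of rows, each an object with "travel": the shift along the tool's x, y, z as a fraction of full scale, a list of three; "dr": the turn, a rotation vector about the tool's x, y, z as a fraction of full scale, a list of three. A call has 1 to 20 rows; each row shifts and turns the pose as measured when the row begins, along the tool's axes as they then stand; what a row does not reach is not made up. Full scale, the value 1, is 150 mm for a shift and 30 degrees for a turn. A row lasts 1/12 s, in which the tool goes at most 41.7 mm and 7.16 degrees, less where a joint would pass 70% of its speed; a pose out of reach is approached as far as the arm can. A call with a number of a shift or a turn outside -1 to 1 is refused whole. A call with a gripper value outside its range is refused whole. OPENING is the opening, from -1 (shut) to 1 (fully open), set as the call begins (- or left out, the last holds). The fingers move at their own pace and stop on an object; the grip force is fixed at half the most. Time passes only in rows, so rows that do not move let the fingers close. It gives the time, the measured TCP pose, the force and the opening at its end, in the units of the state.
- ctrl.get_obs(): the state, without advancing time (a new reading comes with each control period).
- viewer.camera(name): name is "side" or "top"; returns the picture (400x640x3 uint8, red, green, blue); there is no depth.
- viewer.get_calibration(name): a dict with "camera_matrix" (3x3 intrinsics, pixels), "R" (3x3) and "t" (3): a world point X has camera coordinates R X + t. Camera axes: x right, y down, z forward; pixel columns grow to the right and rows downward; lengths in m; the calibration is good to about 2 mm. A picture is of the moment at which its call begins. get_calibration takes no time and is no camera call.
- ctrl.hand_in(): hands the job in, once; it reports no verdict.
The state is a dict: "time_s": time; "q": joint angles; "dq": joint speeds; "joint_efforts": joint torques, N m; "eef_pos": TCP position; "eef_rot": TCP orientation; "wrist_force": force on the tool from outside, world axes, zero at the start; "torque": the same for the moment, N m; "opening": opening from 0.0 (shut) to 1.0 (fully open).
Only numpy, scipy, OpenCV 4.12 (cv2) and the standard library are available. Lean on these libraries where they do the work, as an engineer would, in place of code of your own. Each camera call takes 0.05 s, during which the arm holds its last target. There are 200 camera calls.

## Working session

There is one attempt and no reset: what is moved stays moved. The work goes in short steps, Python scripts to look and compute and a shell command to move; the robot and the scene stay as the last step left them, time stands still between calls to the robot, and variables do not carry over. Pictures are saved under pics/ and viewed, about 8 in all and at most 12, crops included, and the job is handed in when it is done.

```bash
mkdir -p pics; ls
python3 - <<'E'
from bench import ctrl, viewer
import cv2
for n in("top","side"):
    im=viewer.camera(n); cv2.imwrite(f"pics/{n}0.png",im[:,:,::-1])
    print(n,viewer.get_calibration(n))
print(ctrl.get_obs(),ctrl.grip_point_offset)
E
```

```text
pics
top {'camera_matrix': array([[408.42973148,   0.        , 325.10900698],
       [  0.        , 408.42973148, 206.2252283 ],
       [  0.        ,   0.        ,   1.        ]]), 'R': array([[ 0.0156734 , -0.99971259, -0.01814083],
       [-0.99957126, -0.01521727, -0.02501458],
       [ 0.02473134,  0.01852511, -0.99952248]]), 't': array([-0.01154223,  0.53445948,  1.01771274])}
side {'camera_matrix': array([[401.52807181,   0.        , 319.40757816],
       [  0.        , 401.52807181, 195.81674247],
       [  0.        ,   0.        ,   1.        ]]), 'R': array([[-0.93308735, -0.35959004,  0.00655731],
       [-0.24554232,  0.62361519, -0.74216781],
       [ 0.26278692, -0.69411749, -0.67018202]]), 't': array([0.52915738, 0.20302922, 1.08210361])}
{'time_s': 0.1, 'q': array([-1.42829960e+00,  1.81433340e-01,  1.60791729e+00,  1.59211257e-05,
        1.35379744e+00, -2.06279443e-01]), 'dq': array([ 1.04118718e-03, -3.71689815e-04, -1.14683109e-03,  5.04335499e-05,
       -1.89728764e-03, -3.56257842e-04]), 'joint_efforts': array([ 6.58381359e-04, -4.45873439e+01, -3.52239311e+01, -2.57215042e-04,
        4.09789194e-03,  2.46080234e-06]), 'eef_pos': array([ 0.19646535, -0.53986644,  0.23048854]), 'eef_rot': array([-7.77065979e-04,  9.84832895e-01,  1.73503788e-01,  3.25665861e-05]), 'wrist_force': array([-0.27926789,  0.02193453, -0.33241763]), 'torque': array([-0.00210737,  0.05099176, -0.04061867]), 'opening': 1.001302961645768} 0.0187
```

View pics/top0.png

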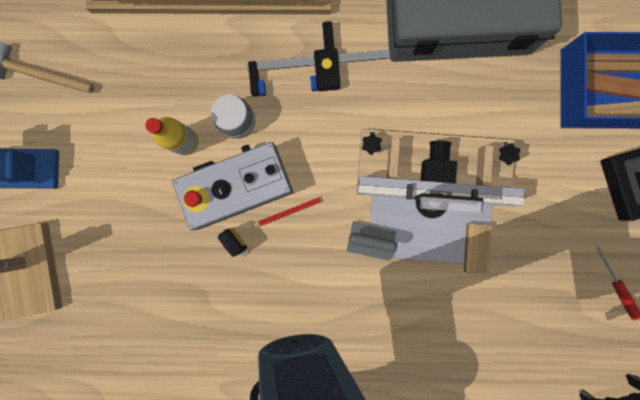

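View pics/side0.png

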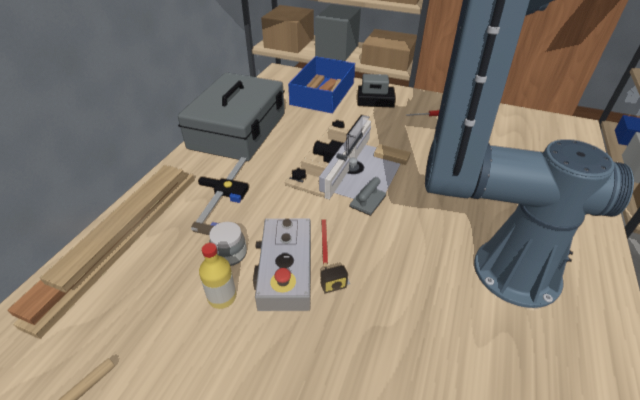

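The top view shows the box at about (232,186), with the buttons near (250,178) and (270,170) and the e-stop at (194,198). The fence face is near row 195, and the guard stands up at columns 410–485. I'll zoom in on both.

Run:
```python
import cv2,numpy as np
t=cv2.imread("pics/top0.png"); s=cv2.imread("pics/side0.png")
z=lambda im,x,y,w,h,k:cv2.resize(im[y:y+h,x:x+w],None,fx=k,fy=k,interpolation=cv2.INTER_CUBIC)
a=z(t,165,135,133,100,3);b=z(t,350,120,183,140,2.17)
c=z(s,240,205,133,110,3);d=z(s,280,110,140,110,2.84)
H=300
f=lambda i:cv2.resize(i,(400,300))
cv2.imwrite("pics/crop.png",np.vstack([np.hstack([f(z(t,165,135,132,99,3)),f(z(t,350,125,180,135,2))]),np.hstack([f(z(s,240,210,132,99,3)),f(z(s,284,108,132,99,3))])]))
```

```text
(no output)
```

View pics/crop.png

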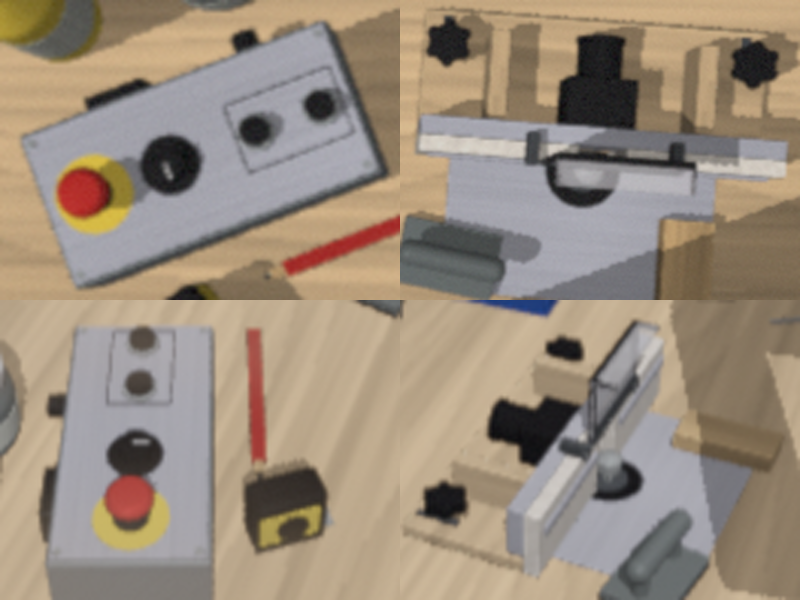

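Reading off the crops: the buttons are at top (248.8,177.6) and (270.3,169.3), side (286.2,236.7) and (287.5,222.5). The guard stands near-upright with its lip pointing at the robot. Next I'll cast rays.

```bash
cat > h.py <<'E'
from bench import ctrl, viewer
import numpy as np, cv2
def ray(n,p):
    c=viewer.get_calibration(n);K,R,t=c["camera_matrix"],c["R"],c["t"]
    d=R.T@np.linalg.inv(K)@np.array([p[0],p[1],1.]);return -R.T@t,d/np.linalg.norm(d)
def plane(n,p,z):
    o,d=ray(n,p);return o+d*(z-o[2])/d[2]
def tri(p,q):
    (o,d),(e,f)=ray("top",p),ray("side",q)
    s=np.linalg.lstsq(np.c_[d,-f],e-o,rcond=None)[0]
    a,b=o+s[0]*d,e+s[1]*f;return (a+b)/2,np.linalg.norm(a-b)
E
python3 - <<'E'
from h import *
np.set_printoptions(precision=4,suppress=True)
A=lambda x,y:(165+x/3.03,135+y/3.03); B=lambda x,y:(350+x*.45,125+y*.45)
C=lambda x,y:(240+x/3.03,210+(y-300)/3.03); D=lambda x,y:(284+(x-400)/3.03,108+(y-300)/3.03)
B=lambda x,y:(350+(x-400)*.45,125+y*.45)
for nm,p,q in(("a",(254,129),(140,381)),("b",(319,104),(144,338)),("estop",(82,192),(130,494))):
    z={'a':.084,'b':.084,'estop':.104}[nm]
    print(nm,plane("top",A(*p),z),plane("side",C(*q),z),tri(A(*p),C(*q)))
for p in((24,140),(325,24),(380,174),(80,285)): print("boxcorner",plane("top",A(*p),.07))
print("box side corners",[plane("side",C(*p),.07) for p in((75,328),(212,328),(213,562),(50,562))])
print("fence ends z85", [plane("top",B(*p),.085) for p in((418,118),(419,152),(786,142),(785,176))])
print("hinge brk",[plane("top",B(*p),.095) for p in((535,147),(677,153))])
print("guard lip top view z.178",[plane("top",B(*p),.178) for p in((556,160),(697,166),(557,188),(695,194))])
# guard corners side: far top (632,324), near top (592,378)
print("tri edge", tri(B(556,160),D(592,380)),tri(B(697,166),D(636,322)))
print("pad",[plane("top",B(*p),.05) for p in((403,217),(505,240),(500,297),(540,245))], "offcut",[plane("top",B(*p),.022) for p in((662,218),(714,222))])
print("tape",plane("top",A(205,290),.05),"pencil",plane("top",A(285,268),.008),plane("top",(320,200),.008),plane("top",(260,223),.008))
for n,p in(("glue",(153,125)),("fill",(228,110))):print(n,plane("top",p,.19 if n=="glue" else .085))
E
```

```text
a [0.5967 0.1741 0.084 ] [0.5919 0.1801 0.084 ] (array([0.5961, 0.175 , 0.0774]), np.float64(0.00269445266919538))
b [0.6167 0.1243 0.084 ] [0.6102 0.1315 0.084 ] (array([0.6157, 0.1249, 0.076 ]), np.float64(0.003918566241567436))
estop [0.5455 0.2991 0.104 ] [0.5418 0.3059 0.104 ] (array([0.5451, 0.3013, 0.0968]), np.float64(0.0014038848455123103))
boxcorner [0.5869 0.3575 0.07  ]
boxcorner [0.681 0.123 0.07 ]
boxcorner [0.5643 0.0779 0.07  ]
boxcorner [0.4742 0.3107 0.07  ]
box side corners [array([0.681 , 0.1309, 0.07  ]), array([0.5633, 0.0847, 0.07  ]), array([0.4676, 0.3185, 0.07  ]), array([0.5844, 0.3641, 0.07  ])]
fence ends z85 [array([ 0.599 , -0.0801,  0.085 ]), array([ 0.5635, -0.0817,  0.085 ]), array([ 0.5794, -0.4605,  0.085 ]), array([ 0.5442, -0.4596,  0.085 ])]
hinge brk [array([ 0.5698, -0.2001,  0.095 ]), array([ 0.5658, -0.3451,  0.095 ])]
guard lip top view z.178 [array([ 0.5525, -0.204 ,  0.178 ]), array([ 0.5489, -0.3351,  0.178 ]), array([ 0.5263, -0.2052,  0.178 ]), array([ 0.5227, -0.3334,  0.178 ])]
tri edge (array([ 0.5531, -0.2041,  0.1768]), np.float64(0.001055733002252156)) (array([ 0.5476, -0.3377,  0.1722]), np.float64(0.0031371067966906676))
pad [array([ 0.4951, -0.0676,  0.05  ]), array([ 0.4721, -0.1775,  0.05  ]), array([ 0.4109, -0.1728,  0.05  ]), array([ 0.4674, -0.2151,  0.05  ])] offcut [array([ 0.4981, -0.3544,  0.022 ]), array([ 0.4946, -0.4113,  0.022 ])]
tape [0.4711 0.2176 0.05  ] pencil [0.4888 0.1617 0.008 ] [0.5499 0.0097 0.008 ] [0.49   0.1594 0.008 ]
glue [0.694  0.3548 0.19  ]
fill [0.7544 0.226  0.085 ]
```

The cameras agree to a few mm. The guard edge is at about (0.550,-0.270,0.175), so its angle is about 1.36. The buttons are at about a (0.595,0.177) and b (0.615,0.127), with the box yaw about 21.5°, which the tool's jaw axis nearly matches already. I'll shut the gripper, rise and go behind the guard.

```bash
cat >> h.py <<'E'
from scipy.spatial.transform import Rotation as Ro
def rel(target,yaw=None):
    o=ctrl.get_obs();R=Ro.from_quat(o["eef_rot"],scalar_first=True)
    d=R.inv().apply(np.array(target)-o["eef_pos"])/.15
    print("pos",o["eef_pos"].round(4),"F",o["wrist_force"].round(1),"open",round(o["opening"],3),"t",o["time_s"],"tooly_deg",np.degrees(np.arctan2(*R.as_matrix()[[1,0],1])).round(2),"tilt",R.as_matrix()[:,2].round(3))
    print("total travel",d.round(3),"rows>=",np.linalg.norm(d)*150/41)
E
python3 -c "
from h import *
rel([.62,-.27,.25])"
```

```text
pos [ 0.1965 -0.5399  0.2305] F [-0.3  0.  -0.3] open 1.001 t 0.1 tooly_deg -70.02 tilt [-0.     0.002 -1.   ]
total travel [ 3.268 -0.726 -0.128] rows>= 12.258134558036978
```

```bash
python3 -m handwheel '[{"travel":[0,0,-0.15],"dr":[0,0,0]},{"travel":[0.2,-0.045,0],"dr":[0,0,0]},{"travel":[0.2,-0.045,0],"dr":[0,0,0]},{"travel":[0.2,-0.045,0],"dr":[0,0,0]},{"travel":[0.2,-0.045,0],"dr":[0,0,0]},{"travel":[0.2,-0.045,0],"dr":[0,0,0]},{"travel":[0.2,-0.045,0],"dr":[0,0,0]},{"travel":[0.2,-0.045,0],"dr":[0,0,0]},{"travel":[0.2,-0.045,0],"dr":[0,0,0]},{"travel":[0.2,-0.045,0],"dr":[0,0,0]},{"travel":[0.2,-0.045,0],"dr":[0,0,0]},{"travel":[0.2,-0.045,0],"dr":[0,0,0]},{"travel":[0.2,-0.045,0],"dr":[0,0,0]},{"travel":[0.2,-0.045,0],"dr":[0,0,0]},{"travel":[0.2,-0.045,0],"dr":[0,0,0]}]' -1; python3 -c "
from h import *
rel([.62,-.27,.15])"
```

```text
time_s: 1.35
eef_pos: [0.5683, -0.2985, 0.2467]
eef_rot: [-0.006, 0.986, 0.168, -0.003]
wrist_force: [-0.1, -1.1, 0.5]
opening: -0.002
pos [ 0.5683 -0.2985  0.2467] F [-0.1 -1.1  0.5] open -0.002 t 1.35 tooly_deg -70.7 tilt [-0.008  0.012 -1.   ]
total travel [ 0.39  -0.056  0.644] rows>= 2.7629372063042092
```

```bash
python3 -m handwheel '[{"travel":[0.2,-0.03,0],"dr":[0,0,0]},{"travel":[0.2,-0.02,0],"dr":[0,0,0]},{"travel":[0,0,0],"dr":[0,0,0]},{"travel":[0,0,0.2],"dr":[0,0,0]},{"travel":[0,0,0.2],"dr":[0,0,0]},{"travel":[0,0,0.2],"dr":[0,0,0]},{"travel":[0,0,0],"dr":[0,0,0]},{"travel":[0,0,0],"dr":[0,0,0]}]'
python3 - <<'E'
from h import *
t=viewer.camera("top")[:,:,::-1];s=viewer.camera("side")[:,:,::-1]
f=lambda i:cv2.resize(i,(400,300),interpolation=cv2.INTER_CUBIC)
cv2.imwrite("pics/g1.png",np.hstack([f(t[100:265,350:570]),f(s[60:225,240:460])]))
rel([.56,-.27,.15])
E
```

```text
time_s: 2.02
eef_pos: [0.6291, -0.2614, 0.151]
eef_rot: [-0.008, 0.985, 0.173, -0.003]
wrist_force: [0.5, 0.3, 1.1]
opening: 0.004
pos [ 0.6291 -0.2616  0.1516] F [-0.7 -1.1  0.4] open 0.002 t 2.1167 tooly_deg -70.14 tilt [-0.009  0.014 -1.   ]
total travel [-0.452 -0.104  0.014] rows>= 1.6989116724592952
```

View pics/g1.png

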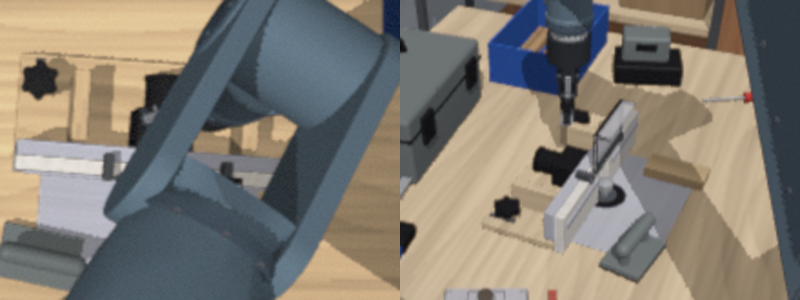

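The side view shows the fingertips behind and just above the fence, with the upright guard between them and the robot. Now I push towards the robot.

```bash
python3 -m handwheel '[{"travel":[-0.1,-0.045,0],"dr":[0,0,0]},{"travel":[-0.1,-0.045,0],"dr":[0,0,0]},{"travel":[-0.1,-0.045,0],"dr":[0,0,0]},{"travel":[-0.1,-0.045,0],"dr":[0,0,0]},{"travel":[-0.1,-0.045,0],"dr":[0,0,0]},{"travel":[0,0,0],"dr":[0,0,0]}]'; python3 -c "
from h import *
rel([.52,-.262,.137])"
```

```text
time_s: 2.62
eef_pos: [0.55, -0.2604, 0.166]
eef_rot: [-0.0, 0.985, 0.172, 0.005]
wrist_force: [0.8, 0.7, 0.3]
opening: -0.002
pos [ 0.55   -0.2604  0.166 ] F [0.8 0.7 0.3] open -0.002 t 2.6167 tooly_deg -70.19 tilt [ 0.009  0.002 -1.   ]
total travel [-0.193 -0.058  0.192] rows>= 1.0191326084729413
```

```bash
python3 -m handwheel '[{"travel":[0,0,0.1],"dr":[0,0,0]},{"travel":[-0.07,-0.03,0.05],"dr":[0,0,0]},{"travel":[-0.07,-0.03,0.05],"dr":[0,0,0]},{"travel":[-0.06,-0.02,0.08],"dr":[0,0,0]},{"travel":[0,0,0],"dr":[0,0,0]}]'
python3 - <<'E'
from h import *
t=viewer.camera("top")[:,:,::-1];s=viewer.camera("side")[:,:,::-1]
f=lambda i:cv2.resize(i,(400,300),interpolation=cv2.INTER_CUBIC)
cv2.imwrite("pics/g2.png",np.hstack([f(t[140:260,370:530]),f(s[90:210,280:440])]))
rel([.50,-.265,.105])
E
```

```text
time_s: 3.03
eef_pos: [0.5262, -0.2655, 0.1366]
eef_rot: [0.009, 0.985, 0.171, 0.014]
wrist_force: [-0.8, 0.7, 0.1]
opening: -0.001
pos [ 0.5283 -0.2665  0.1388] F [ 0.2 -0.9 -0.2] open -0.003 t 3.1333 tooly_deg -70.33 tilt [ 0.034 -0.015 -0.999]
total travel [-0.18  -0.079  0.219] rows>= 1.0769524431056783
```

View pics/g2.png

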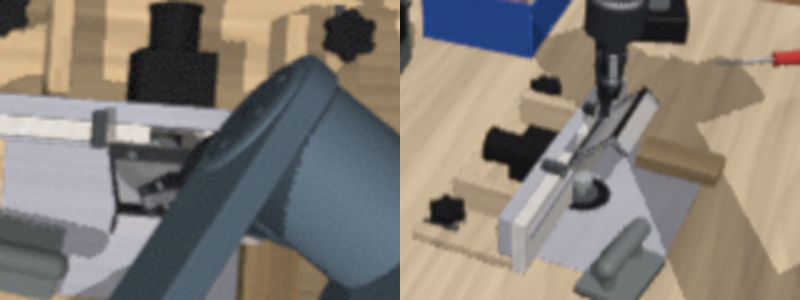

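The guard is now leaning forward at about 45°, with the fingertip on its back. I continue forward and down, stepping by force.

```bash
python3 -m handwheel '[{"travel":[-0.07,-0.03,0.07],"dr":[0,0,0]},{"travel":[-0.07,-0.03,0.07],"dr":[0,0,0]},{"travel":[-0.04,-0.02,0.07],"dr":[0,0,0]},{"travel":[0,0,0.06],"dr":[0,0,0]},{"travel":[0,0,0],"dr":[0,0,0]}]'; python3 -c "
from h import *
rel([.50,-.265,.095])"
```

```text
time_s: 3.55
eef_pos: [0.5081, -0.2691, 0.1042]
eef_rot: [0.016, 0.985, 0.171, 0.021]
wrist_force: [0.2, -0.2, -0.7]
opening: -0.001
pos [ 0.5081 -0.2691  0.1042] F [ 0.2 -0.2 -0.7] open -0.001 t 3.55 tooly_deg -70.32 tilt [ 0.048 -0.024 -0.999]
total travel [-0.043 -0.046  0.058] rows>= 0.31525029362362245
```

```bash
python3 -m handwheel '[{"travel":[-0.05,-0.03,0.03],"dr":[0,0,0]},{"travel":[0,0,0.05],"dr":[0,0,0]},{"travel":[0,0,0.05],"dr":[0,0,0]},{"travel":[0,0,0.05],"dr":[0,0,0]}]'; python3 -c "
from h import *
rel([.50,-.265,.095])"
```

```text
time_s: 3.88
eef_pos: [0.5012, -0.2689, 0.0948]
eef_rot: [0.016, 0.985, 0.173, 0.019]
wrist_force: [-32.3, 21.0, 73.0]
opening: -0.001
pos [ 0.5012 -0.2689  0.0948] F [-32.3  21.   73. ] open -0.001 t 3.8833 tooly_deg -70.06 tilt [ 0.042 -0.024 -0.999]
total travel [ 0.001 -0.027 -0.003] rows>= 0.10057957854343089
```

A 73 N reaction shows the guard is on its stop. I back off and raise clear.

```bash
python3 -m handwheel '[{"travel":[0,0,-0.05],"dr":[0,0,0]},{"travel":[0,0,0],"dr":[0,0,0]},{"travel":[0,0,0],"dr":[0,0,0]},{"travel":[0,0,-0.2],"dr":[0,0,0]},{"travel":[0,0,-0.2],"dr":[0,0,0]},{"travel":[0,0,-0.2],"dr":[0,0,0]},{"travel":[0,0,-0.2],"dr":[0,0,0]},{"travel":[0,0,0],"dr":[0,0,0]}]' -0.07; python3 -c "
from h import *
rel([.605,.152,.22])"
```

```text
time_s: 4.55
eef_pos: [0.4949, -0.2647, 0.2268]
eef_rot: [0.014, 0.985, 0.174, 0.017]
wrist_force: [1.4, -0.1, 1.2]
opening: 0.46
pos [ 0.4949 -0.2647  0.2268] F [ 1.4 -0.1  1.2] open 0.46 t 4.55 tooly_deg -70.0 tilt [ 0.039 -0.022 -0.999]
total travel [ 1.64  -2.359  0.013] rows>= 10.513075614906732
```

```bash
python3 -m handwheel '[{"travel":[0.08,-0.24,0],"dr":[0,0,0]},{"travel":[0.08,-0.24,0],"dr":[0,0,0]},{"travel":[0.08,-0.24,0],"dr":[0,0,0]},{"travel":[0.08,-0.24,0],"dr":[0,0,0]},{"travel":[0.08,-0.24,0],"dr":[0,0,0]},{"travel":[0,0,0],"dr":[0,0,0]}]'
python3 - <<'E'
from h import *
t=viewer.camera("top")[:,:,::-1];s=viewer.camera("side")[:,:,::-1]
cv2.imwrite("pics/top3.png",t);cv2.imwrite("pics/side3.png",s)
f=lambda i:cv2.resize(i,(400,300),interpolation=cv2.INTER_CUBIC)
cv2.imwrite("pics/g3.png",np.vstack([np.hstack([f(t[140:260,370:530]),f(s[90:210,280:440])]),np.hstack([f(t[135:234,165:297]),f(s[200:320,225:385])])]))
rel([.605,.152,.22])
E
```

```text
time_s: 5.05
eef_pos: [0.4894, -0.0715, 0.2175]
eef_rot: [0.014, 0.985, 0.17, 0.017]
wrist_force: [-0.8, -0.0, 0.2]
opening: 0.461
pos [ 0.4901 -0.0758  0.2181] F [ 0.  -0.4  0.1] open 0.47 t 5.15 tooly_deg -70.54 tilt [ 0.038 -0.026 -0.999]
total travel [ 1.229 -1.176 -0.023] rows>= 6.2235361763018835
```

View pics/g3.png

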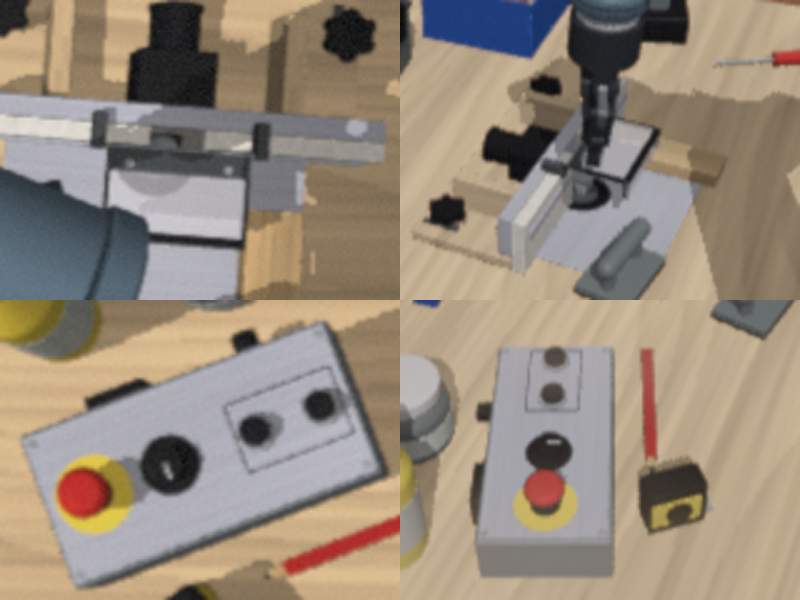

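The guard now looks level over the bit. The bottom row shows the box unmoved. One sub-pixel measurement of the buttons, box edges and guard edge height comes next.

Run:
```python
from h import *
np.set_printoptions(precision=4,suppress=True)
t=cv2.imread("pics/top3.png");s=cv2.imread("pics/side3.png")
def blobs(im,x0,y0,x1,y1,th):
    m=(im[y0:y1,x0:x1].max(2)<th).astype(np.uint8)
    n,l,st,c=cv2.connectedComponentsWithStats(m)
    return [(c[i]+[x0,y0],st[i,4],st[i,2:4]) for i in range(1,n) if 15<st[i,4]<400]
for th in(55,70): print("top",th,blobs(t,238,158,282,192,th))
for th in(75,95): print("side",th,blobs(s,275,217,298,244,th))
# box top aluminium in top image
hsv=cv2.cvtColor(t,cv2.COLOR_BGR2HSV);m=((hsv[:,:,1]<45)&(hsv[:,:,2]>120)).astype(np.uint8)
m[:130]=0;m[235:]=0;m[:,:165]=0;m[:,300:]=0
m=cv2.morphologyEx(m,cv2.MORPH_OPEN,np.ones((3,3)))
c=max(cv2.findContours(m,0,2)[0],key=cv2.contourArea)
P=cv2.boxPoints(cv2.minAreaRect(c));W=np.array([plane("top",p,.07) for p in P]);print(W,W.mean(0),[np.linalg.norm(W[i]-W[i-1]) for i in range(4)])
T=lambda x,y:(370+x*.4-.3,140+y*.4-.3);S=lambda x,y:(280+(x-400)*.4-.3,90+y*.4-.3)
print("guard edge far corner",tri(T(243,243),S(659,129)),"hinge far",tri(T(262,140),S(627,80)))
```

```text
top 55 [(array([270.1379, 169.3103]), np.int32(58), array([9, 8], dtype=int32)), (array([248.8475, 177.5593]), np.int32(59), array([9, 8], dtype=int32))]
top 70 [(array([270.1719, 169.25  ]), np.int32(64), array([9, 9], dtype=int32)), (array([248.7206, 177.6912]), np.int32(68), array([10,  9], dtype=int32))]
side 75 [(array([285.3636, 238.4091]), np.int32(22), array([7, 4], dtype=int32))]
side 95 [(array([286.5, 222.3]), np.int32(40), array([8, 6], dtype=int32)), (array([285.62, 237.1 ]), np.int32(50), array([8, 7], dtype=int32))]
[[0.5894 0.3642 0.07  ]
 [0.6855 0.1267 0.07  ]
 [0.568  0.0787 0.07  ]
 [0.472  0.3151 0.07  ]] [0.5787 0.2212 0.07  ] [np.float64(0.1272218764524581), np.float64(0.25616617968287847), np.float64(0.1269497710764558), np.float64(0.2551575642135671)]
guard edge far corner (array([ 0.4645, -0.3297,  0.0934]), np.float64(0.00621758666411565)) hinge far (array([ 0.536 , -0.3292,  0.1563]), np.float64(0.045609709279859294))
```

Guard edge z is 0.093, so it is level. The button midpoint is about (0.605,0.152), and the jaw axis needs about −68°. I move over it, levelling the tool.

```bash
python3 -m handwheel '[{"travel":[0,0,0],"dr":[0.07,-0.05,-0.08]},{"travel":[0.15,-0.147,0],"dr":[0,0,0]},{"travel":[0.15,-0.147,0],"dr":[0,0,0]},{"travel":[0.15,-0.147,0],"dr":[0,0,0]},{"travel":[0.15,-0.147,0],"dr":[0,0,0]},{"travel":[0.15,-0.147,0],"dr":[0,0,0]},{"travel":[0.15,-0.147,0],"dr":[0,0,0]},{"travel":[0.15,-0.147,0],"dr":[0,0,0]},{"travel":[0,0,0],"dr":[0,0,0]}]'
cat >> h.py <<'E'
def level(yaw):
    R=Ro.from_quat(ctrl.get_obs()["eef_rot"],scalar_first=True)
    a=np.radians(yaw);y=np.array([np.cos(a),np.sin(a),0]);z=np.array([0,0,-1.])
    G=Ro.from_matrix(np.c_[np.cross(y,z),y,z]);print("dr",(np.degrees((R.inv()*G).as_rotvec())/30).round(3))
E
python3 -c "
from h import *
rel([.605,.152,.14]);level(-68)"
```

```text
time_s: 5.9
eef_pos: [0.5879, 0.118, 0.2106]
eef_rot: [0.001, 0.983, 0.181, -0.002]
wrist_force: [-0.5, -0.7, -0.6]
opening: 0.463
pos [0.5879 0.118  0.2106] F [-0.5 -0.7 -0.6] open 0.463 t 5.9 tooly_deg -69.15 tilt [-0.004 -0.003 -1.   ]
total travel [ 0.19  -0.172  0.47 ] rows>= 1.9565872641115123
dr [ 0.003  0.01  -0.038]
```

```bash
python3 -m handwheel '[{"travel":[0.1,-0.086,0],"dr":[0,0,-0.04]},{"travel":[0.09,-0.086,0],"dr":[0,0,0]},{"travel":[0,0,0.17],"dr":[0,0,0]},{"travel":[0,0,0.15],"dr":[0,0,0]},{"travel":[0,0,0.15],"dr":[0,0,0]},{"travel":[0,0,0],"dr":[0,0,0]},{"travel":[0,0,0],"dr":[0,0,0]}]'
python3 - <<'E'
from h import *
t=viewer.camera("top")[:,:,::-1];s=viewer.camera("side")[:,:,::-1]
f=lambda i:cv2.resize(i,(400,300),interpolation=cv2.INTER_CUBIC)
cv2.imwrite("pics/b1.png",np.hstack([f(t[135:234,195:327]),f(s[170:290,225:385])]))
rel([.605,.152,.11]);level(-68)
E
```

```text
time_s: 6.48
eef_pos: [0.6119, 0.1428, 0.1326]
eef_rot: [0.003, 0.982, 0.188, -0.003]
wrist_force: [0.2, -1.4, 0.2]
opening: 0.467
pos [0.6117 0.1431 0.1333] F [ 0.6  0.8 -0.1] open 0.464 t 6.5833 tooly_deg -68.33 tilt [-0.005 -0.007 -1.   ]
total travel [-0.019 -0.072  0.155] rows>= 0.6288147983715373
dr [ 0.009  0.013 -0.011]
```

View pics/b1.png

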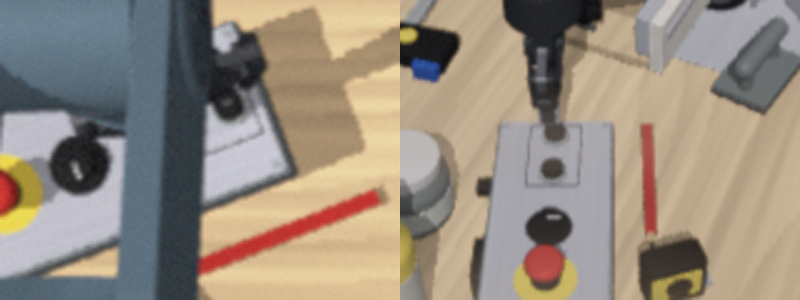

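```bash
python3 -m handwheel '[{"travel":[-0.02,-0.07,0.05],"dr":[0,0,0]},{"travel":[0,0,0.05],"dr":[0,0,0]},{"travel":[0,0,0.05],"dr":[0,0,0]},{"travel":[0,0,0],"dr":[0,0,0]}]'
python3 - <<'E'
from h import *
t=viewer.camera("top")[:,:,::-1];s=viewer.camera("side")[:,:,::-1]
f=lambda i:cv2.resize(i,(400,300),interpolation=cv2.INTER_CUBIC)
cv2.imwrite("pics/b2.png",np.hstack([f(t[145:205,225:305]),f(s[195:255,245:325])]))
rel([.605,.152,.095]);level(-68)
o=ctrl.get_obs();R=Ro.from_quat(o["eef_rot"],scalar_first=True)
for y in(-.027,.027):
  P=o["eef_pos"]+R.apply([0,y,-.006])
  for n in("top","side"):
    c=viewer.get_calibration(n);q=c["camera_matrix"]@(c["R"]@P+c["t"]);q=q[:2]/q[2]
    print(P.round(3),n,q.round(1),"crop",((q+.5-([225,145] if n=="top" else [245,195]))*5+([0,0] if n=="top" else [400,0])).round())
E
```

```text
time_s: 6.92
eef_pos: [0.6074, 0.1516, 0.1136]
eef_rot: [0.003, 0.982, 0.187, 0.001]
wrist_force: [-0.2, -0.1, 0.1]
opening: 0.461
pos [0.6083 0.1515 0.1149] F [-0.3 -0.5  0.3] open 0.465 t 7.0167 tooly_deg -68.42 tilt [ 0.005 -0.006 -1.   ]
total travel [-0.02  -0.012  0.132] rows>= 0.49166848069587443
dr [ 0.015 -0.004 -0.014]
[0.598 0.177 0.121] top [244.3 175.3] crop [ 99. 154.]
[0.598 0.177 0.121] side [283.8 225.6] crop [596. 155.]
[0.618 0.126 0.121] top [266.8 166.7] crop [212. 111.]
[0.618 0.126 0.121] side [284.9 210.8] crop [602.  82.]
```

View pics/b2.png

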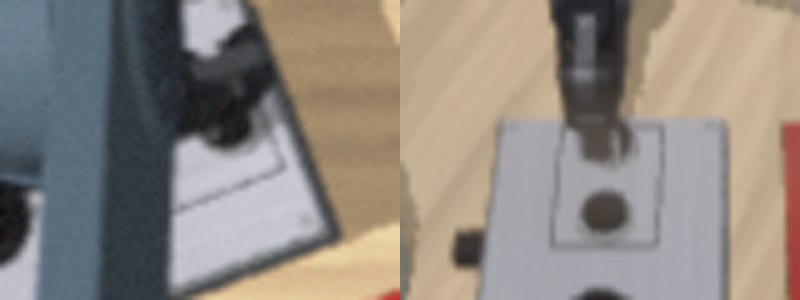

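The near fingertip (600,158) matches its predicted pixel (596,155), so arm and camera agree. Button a is at (605,212), directly ahead of the descent. I make a fine correction and go down in small steps.

```bash
python3 -m handwheel '[{"travel":[-0.025,-0.012,0.03],"dr":[0.015,-0.004,-0.014]},{"travel":[0,0,0.04],"dr":[0,0,0]},{"travel":[0,0,0.04],"dr":[0,0,0]},{"travel":[0,0,0.04],"dr":[0,0,0]},{"travel":[0,0,0],"dr":[0,0,0]}]'; python3 -c "
from h import *
rel([.604,.153,.085]);level(-68)"
```

```text
time_s: 7.43
eef_pos: [0.6047, 0.152, 0.0916]
eef_rot: [-0.0, 0.982, 0.191, 0.001]
wrist_force: [-0.7, 1.1, 0.1]
opening: 0.465
pos [0.6047 0.152  0.0916] F [-0.7  1.1  0.1] open 0.465 t 7.4333 tooly_deg -67.93 tilt [ 0.002  0.001 -1.   ]
total travel [-0.002 -0.008  0.044] rows>= 0.16416838646207996
dr [-0.    -0.005  0.002]
```

```bash
python3 -m handwheel '[{"travel":[0,0,0.03],"dr":[0,0,0]},{"travel":[0,0,0.03],"dr":[0,0,0]},{"travel":[0,0,0],"dr":[0,0,0]}]'; python3 -c "
from h import *
rel([.604,.153,.08]);level(-68)"
```

```text
time_s: 7.68
eef_pos: [0.6051, 0.1519, 0.0816]
eef_rot: [-0.0, 0.982, 0.191, 0.001]
wrist_force: [0.2, -0.2, 4.5]
opening: 0.463
pos [0.6051 0.1519 0.0816] F [ 0.2 -0.2  4.5] open 0.463 t 7.6833 tooly_deg -67.94 tilt [ 0.002  0.001 -1.   ]
total travel [-0.004 -0.009  0.011] rows>= 0.053153510585876036
dr [-0.    -0.005  0.002]
```

Contact: 4.5 N, against 2 × 1.5 N to start both. I continue in small steps and check the moment for balance.

```bash
python3 -m handwheel '[{"travel":[0,0,0.015],"dr":[0,0,0]},{"travel":[0,0,0.015],"dr":[0,0,0]}]'; python3 -c "
from h import *
rel([.604,.153,.075]);print(ctrl.get_obs()['torque'])"
```

```text
time_s: 7.85
eef_pos: [0.6052, 0.152, 0.0781]
eef_rot: [-0.0, 0.982, 0.191, 0.001]
wrist_force: [-3.6, -0.5, 8.4]
opening: 0.464
pos [0.6052 0.152  0.0781] F [-3.6 -0.5  8.4] open 0.464 t 7.85 tooly_deg -67.93 tilt [ 0.002  0.001 -1.   ]
total travel [-0.005 -0.009  0.02 ] rows>= 0.08373653492578492
[-0.11211167  0.69545727  0.00734668]
```

```bash
python3 -m handwheel '[{"travel":[0,0,0.015],"dr":[0,0,0]},{"travel":[0,0,0.015],"dr":[0,0,0]},{"travel":[0,0,0],"dr":[0,0,0]}]'; python3 -c "
from h import *
rel([.604,.153,.075]);print(ctrl.get_obs()['torque'])"
```

```text
time_s: 8.1
eef_pos: [0.6052, 0.152, 0.0777]
eef_rot: [0.0, 0.981, 0.192, 0.001]
wrist_force: [-4.4, -0.8, 8.0]
opening: 0.468
pos [0.6052 0.152  0.0777] F [-4.4 -0.8  8. ] open 0.468 t 8.1 tooly_deg -67.89 tilt [ 0.001  0.    -1.   ]
total travel [-0.005 -0.009  0.018] rows>= 0.07704435474509154
[-0.18843508  0.81689948 -0.0217877 ]
```

```bash
python3 -m handwheel '[{"travel":[0,0,0.03],"dr":[0,0,0]},{"travel":[0,0,0.03],"dr":[0,0,0]},{"travel":[0,0,0.03],"dr":[0,0,0]}]'; python3 -c "
from h import *
rel([.604,.153,.075]);print(ctrl.get_obs()['torque'])"
```

```text
time_s: 8.35
eef_pos: [0.6057, 0.1521, 0.0762]
eef_rot: [0.001, 0.981, 0.193, 0.0]
wrist_force: [-16.8, -2.1, 33.9]
opening: 0.462
pos [0.6057 0.1521 0.0762] F [-16.8  -2.1  33.9] open 0.462 t 8.35 tooly_deg -67.8 tilt [ 0.001 -0.001 -1.   ]
total travel [-0.008 -0.01   0.008] rows>= 0.05692945686245413
[-0.41200743  2.99126528 -0.13268626]
```

At 34 N the buttons are bottomed. I hold with light pressure for more than 2 s.

```bash
python3 -m handwheel '[{"travel":[0,0,0.01],"dr":[0,0,0]},{"travel":[0,0,0.01],"dr":[0,0,0]},{"travel":[0,0,0.01],"dr":[0,0,0]},{"travel":[0,0,0.01],"dr":[0,0,0]},{"travel":[0,0,0.01],"dr":[0,0,0]},{"travel":[0,0,0.01],"dr":[0,0,0]},{"travel":[0,0,0.01],"dr":[0,0,0]},{"travel":[0,0,0.01],"dr":[0,0,0]},{"travel":[0,0,0.01],"dr":[0,0,0]},{"travel":[0,0,0.01],"dr":[0,0,0]},{"travel":[0,0,0.01],"dr":[0,0,0]},{"travel":[0,0,0.01],"dr":[0,0,0]},{"travel":[0,0,0.01],"dr":[0,0,0]},{"travel":[0,0,0.01],"dr":[0,0,0]}]'; python3 -c "
from h import *
rel([.604,.153,.075]);print(ctrl.get_obs()['torque'])"
```

```text
time_s: 9.52
eef_pos: [0.6058, 0.1521, 0.0766]
eef_rot: [0.002, 0.981, 0.194, 0.0]
wrist_force: [-5.2, -0.9, 10.6]
opening: 0.465
pos [0.6058 0.1521 0.0766] F [-5.2 -0.9 10.6] open 0.465 t 9.5167 tooly_deg -67.66 tilt [ 0.001 -0.005 -1.   ]
total travel [-0.008 -0.01   0.011] rows>= 0.06251831774696552
[-0.09550108  0.92856154 -0.04636541]
```

Total is 10.6 N, about 2 × 5 N. I hold a further 2.5 s with slightly more pressure to be certain.

```bash
python3 -m handwheel '[{"travel":[0,0,0.02],"dr":[0,0,0]},{"travel":[0,0,0.02],"dr":[0,0,0]},{"travel":[0,0,0.02],"dr":[0,0,0]},{"travel":[0,0,0.018],"dr":[0,0,0]},{"travel":[0,0,0.018],"dr":[0,0,0]},{"travel":[0,0,0.018],"dr":[0,0,0]},{"travel":[0,0,0.018],"dr":[0,0,0]},{"travel":[0,0,0.018],"dr":[0,0,0]},{"travel":[0,0,0.018],"dr":[0,0,0]},{"travel":[0,0,0.018],"dr":[0,0,0]},{"travel":[0,0,0.018],"dr":[0,0,0]},{"travel":[0,0,0.018],"dr":[0,0,0]},{"travel":[0,0,0.018],"dr":[0,0,0]},{"travel":[0,0,0.018],"dr":[0,0,0]},{"travel":[0,0,0.018],"dr":[0,0,0]}]'; python3 -c "
from h import *
s=viewer.camera('side')[:,:,::-1]
cv2.imwrite('pics/hold.png',cv2.resize(s[185:275,240:360],(800,600),interpolation=cv2.INTER_CUBIC))
rel([.604,.153,.075]);level(-68)"
```

```text
time_s: 10.77
eef_pos: [0.606, 0.1521, 0.0765]
eef_rot: [0.005, 0.98, 0.197, -0.001]
wrist_force: [-9.3, -1.8, 19.2]
opening: 0.464
pos [0.606  0.1522 0.0765] F [-8.8 -2.2 18.8] open 0.461 t 10.8167 tooly_deg -67.32 tilt [-0.001 -0.01  -1.   ]
total travel [-0.01 -0.01  0.01] rows>= 0.06394043218145229
dr [0.016 0.008 0.022]
```

View pics/hold.png

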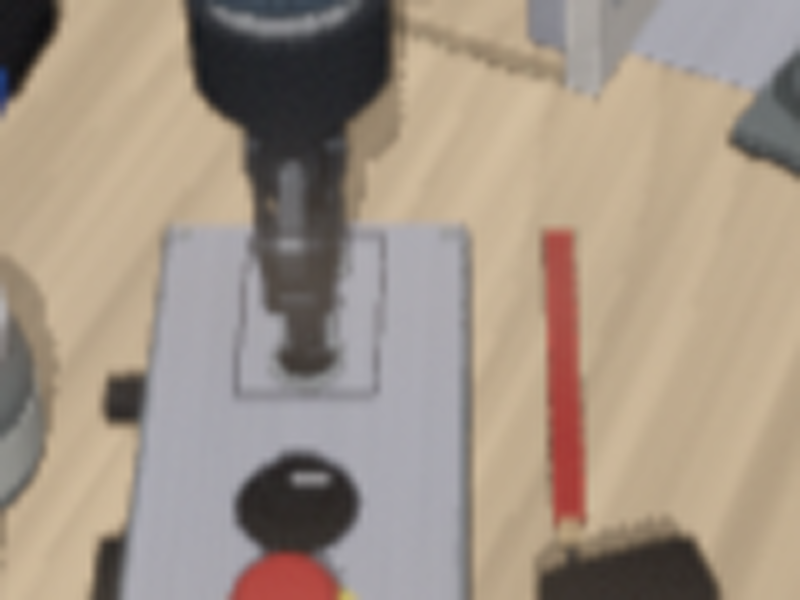

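Near finger sits centred on button a (about (305,345)), pressed in to its collar. Both springs account for the force curve, and the hold lasted about 2.5 s. Release straight up and move clear.

```bash
python3 -m handwheel '[{"travel":[0,0,-0.1],"dr":[0,0,0]},{"travel":[0,0,-0.2],"dr":[0,0,0]},{"travel":[0,0,-0.2],"dr":[0,0,0]},{"travel":[0,0,-0.2],"dr":[0,0,0]},{"travel":[0,0,-0.2],"dr":[0,0,0]},{"travel":[-0.12,0.2,0],"dr":[0,0,0]},{"travel":[-0.12,0.2,0],"dr":[0,0,0]},{"travel":[-0.12,0.2,0],"dr":[0,0,0]},{"travel":[-0.12,0.2,0],"dr":[0,0,0]},{"travel":[-0.12,0.2,0],"dr":[0,0,0]},{"travel":[-0.12,0.2,0],"dr":[0,0,0]},{"travel":[0,0,0],"dr":[0,0,0]},{"travel":[0,0,0],"dr":[0,0,0]},{"travel":[0,0,0],"dr":[0,0,0]}]'
python3 - <<'E'
from h import *
t=viewer.camera("top")[:,:,::-1];s=viewer.camera("side")[:,:,::-1]
f=lambda i:cv2.resize(i,(400,300),interpolation=cv2.INTER_CUBIC)
cv2.imwrite("pics/end.png",np.vstack([np.hstack([f(t[135:255,370:530]),f(s[90:210,280:440])]),np.hstack([f(t[135:234,165:297]),f(s[200:320,225:385])])]))
rel([.6,.15,.2])
E
```

```text
time_s: 11.98
eef_pos: [0.5769, -0.062, 0.2239]
eef_rot: [0.007, 0.98, 0.198, 0.004]
wrist_force: [0.1, 0.1, -0.3]
opening: 0.467
pos [ 0.5769 -0.0607  0.2238] F [ 0.3  0.9 -0.6] open 0.46 t 12.0833 tooly_deg -67.0 tilt [ 0.01  -0.011 -1.   ]
total travel [ 0.69  -1.235  0.144] rows>= 5.20348331567122
```

View pics/end.png

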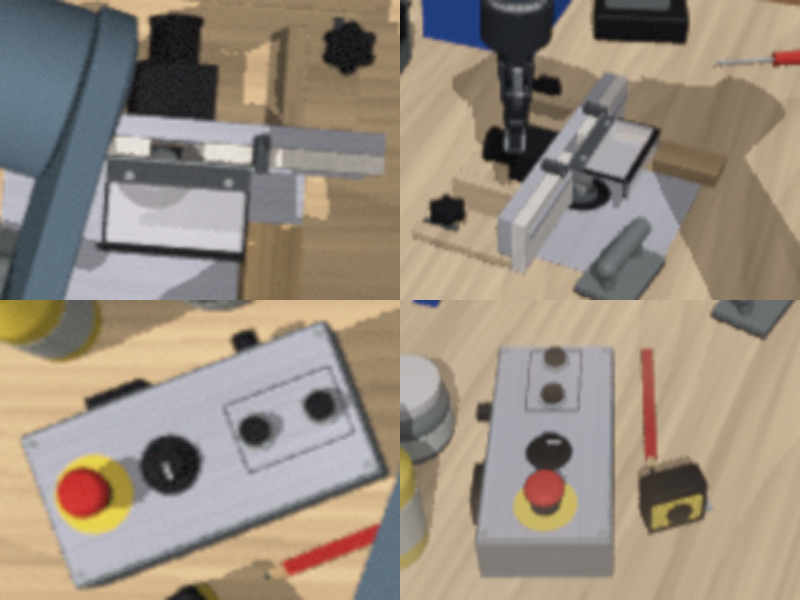

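The guard is level, both buttons are out, the box and bystanders are where they were, and the arm is clear. I hand it in.

```bash
python3 -c "
from bench import ctrl
print(ctrl.hand_in())"
```

```text
the job is handed in; nothing more can be done
None
```

I pushed the guard down over the bit, pressed both reset buttons together for about 2.5 s, let go, moved clear and handed the job in at 12 s. The hand-in gives no verdict.

**Guard:** It went down onto its stop, with a 73 N upward reaction on the wrist. That was harder than needed but under the 120 N limit. Afterwards I measured its free edge at 93 mm, level with the hinge, although the two camera rays missed each other by about 6 mm on that point.

**Reset buttons:**
- **Depth:** The force rose from 4.5 N to about 8 N over the travel, as two springs would. It then jumped to 34 N when they bottomed. I held at about 10–19 N.
- **Evidence for b:** I saw the finger on button a. Button b was hidden from view, so its press rests on the force curve and the finger spacing.
- **Sideways force:** There was about −5 N along x during most of the hold, −17 N at the peak, but the box did not visibly move.

**Last pictures:** The guard is down, both buttons and the e-stop are out, and the box, tape, pencil, push pad and offcut look unmoved. The glue bottle and filler tub are only partly in view and also look unmoved. The arm is clear, with a wrist force of about 1 N (noise level).

**Disagreement:** The two cameras differed by about 6 mm in y on the button positions. I aimed at a middle value.

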